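# Finish a stock column and press its label holder behind the shelf lip

## Robot

A 6-joint arm with a two-finger parallel gripper is mounted at the origin on a cart in front of the work surface, level with it; the furniture and walls round the work are solid. World frame = base frame: x ahead of the robot, y to its left, z up, the work surface at z = 0. Lengths are in mm, angles in rad, forces in N, time in s.
With the tool pointing down it reaches from about 375 to 900 mm from the base axis. Payload 3.1 kg.
Tool frame: the origin (TCP) lies midway between the tips of the shut fingers; the grasp point (between the pads) lies 19 mm behind it (pinch_z is the distance from the TCP to the grasp point, in mm); z points along the fingers, y is the line along which they close (so a half turn about z gives the same grasp; the last joint's range is limited). The gripper opens to 87 mm and grips with 3 to 60 N. Pads are 19 mm wide; open, the fingers measure 117 mm over their backs; the gripper's body (75 mm by 190 mm) begins 51 mm behind the grasp point.
Start: joints at [1.167, 0.527, 1.433, -0, 1.181, -0.178], TCP at [139.889, 609.12, 222.548] pointing down, gripper open.
Joint ranges: [-3.08, 3.08], [-0.75, 2.2], [0.22, 2.44], [-1.43, 4.57], [0, 2.65], [-2.85, 2.85]. Speed limits (rad/s): [2.79, 2.79, 3.14, 3.14, 3.14, 3.14].

## Interface

Orientations are given as [roll, pitch, yaw] about the fixed x, y, z axes, in that order (R = Rz(yaw) Ry(pitch) Rx(roll)).
In Python, from plant import state, capture, camera_params, close_job, pinch_z gives the robot as it stands.
- The arm moves only by the shell command python3 -m jog 'ROWS'. ROWS is JSON, one flat list of numbers, 5 for each row, row after row: the finger opening in mm, from 0 to 87, then the shift along the tool's x, y, z scaled (see below), then the turn about the tool's z scaled (see below). In form: [jaw, tx, ty, tz, roll, jaw, tx, ty, tz, roll, ...]. A call has 1 to 20 rows; each row shifts and turns the commanded pose from where the row before left it, along the tool's axes as they then stand; what a row does not reach is not made up. The controller multiplies each number of a shift by 4 cm and each number of a turn by 6 degrees. A row lasts 1/12 s, in which the tool goes at most 41.7 mm and 7.16 degrees, less where a joint would pass 70% of its speed; a pose out of reach is approached as far as the arm can. A call with a number of a shift or a turn outside -1 to 1 is refused whole. A call with a gripper value outside its range is refused whole. The fingers move at their own pace and stop on an object; the grip force is fixed at half the most. Time passes only in rows, so rows that do not move let the fingers close. It gives the time, the measured TCP pose, the force, the opening and the grip force at its end, in the units of the state.
- state(): the state, without advancing time (a new reading comes with each control period).
- capture(name): name is "side" or "top" or "wrist"; returns (picture, depth): 420x560x3 uint8, blue, green, red; 420x560 float32, mm along the optical axis (not along the pixel's ray), 0 where there is no reading.
- camera_params(name): a dict with "K" (3x3 intrinsics, pixels), "eye" and "attitude" of the camera in the world; the wrist camera has in their place "tool_from_camera" (4x4, takes a point from camera to tool coordinates, whose origin is the TCP and whose axes are the flange's). Camera axes: x right, y up, looking along -z (the intrinsics and any distortion apply to the point x, -y, -z); pixel columns grow to the right and rows downward; lengths in mm; the calibration is good to about 2 mm. A picture is of the moment at which its call begins: read the wrist's pose just before it. camera_params takes no time and is no camera call.
- close_job(): hands the job in; it is judged then, once.
The state is a dict: "t": time; "joints": joint angles; "qvel": joint speeds; "joint_efforts": joint torques, N m; "ee_pos": TCP position; "tool_rot": TCP orientation; "contact_force": force on the tool from outside, world axes, zero at the start; "wrist_torque": the same for the moment, N m; "grip_width": finger opening in mm; "grip_force": force on a finger pad.
Only numpy, scipy, OpenCV 4.12 (cv2) and the standard library are available. Lean on these libraries where they do the work, as an engineer would, in place of code of your own. Each camera call takes 0.05 s, during which the arm holds its last target. There are 200 camera calls.

## Task

First add the loose flat tin to the column of two tins on the grey riser, set squarely on top and let go, without shifting the column. Then take the label holder out of its wooden block and push it, flange towards the tins, down behind the lip on the riser's front edge, centred in front of the column, until its flange is fully home on the deck; the rail is sprung, so finish with the gripper still holding the label holder pressed home. Leave the brass ring, the bearing and the tape roll where they lie.

Things in the scene. Friction and masses are not known exactly. Their poses are not given: they have to be found in the camera images.
- riser: fixed grey sheet-metal riser (low shelf), 140 (x) x 180 (y) mm, deck top at z = 50 mm; origin at the centre of its underside, +x to the back, away from the robot, z up. Its front face is at x = -70 mm; in front of it runs an aluminium label rail (see rail).
- rail (a point): middle of the rail's channel mouth, at deck height (riser x = -74.5, y = 0, z = 50 mm). The channel is open at the top, 9 mm wide in x between the riser's front face and the lip, and runs along riser y from -87 to +87 mm. The lip is 3 mm thick, straight up to z = 44 mm, its top 6 mm flares towards the robot at 45 degrees as a lead-in.
- strip (a joint): black sprung strip that forms the bottom of the rail channel along its whole length; value in m, 0 = up (its top at riser z = 34 mm), grows as it is pushed down, stop at 0.012. It pushes back with 2 N at 0 and 7.7 N at 0.008 (700 N/m); 0.008 is reached when the label holder is home. It lifts the holder out again when that is let go.
- label_holder: grey plastic label holder, 50 g, standing upright in the block's slot. Origin: bottom centre of its blade; z up, x through its thickness towards the flange, y along its width. Blade and card plate: one piece, 60 (y) x 6 (x) mm, z = 0 (nose rounded, flat 4 mm foot) to 42 mm, white card on the -x face. When home its origin is at riser x = -74.5 mm, z = 26 mm.
- label_tab (a point): centre of the label holder's grip tab, at z = 57 mm on its axis; the tab measures 14 (x) x 26 (y) mm, from z = 42 to 72 mm
- label_flange (a point): middle of the rear lower edge of the label holder's flange, at x = 16, y = 0, z = 24 mm in its frame. The flange sticks out on the +x side only, x = 3 to 16 mm, z = 24 to 28 mm, full width. Home means that its underside rests on the riser's deck.
- block: fixed wooden block 44 (x) x 80 (y) x 30 mm with an open slot 8 x 63 mm, 20 mm deep, along its y; origin at the centre of its underside. The label holder stands on the slot's floor, 10 mm above the bench, its flange on the block's +x side. The uprights of a tall hutch stand at the far left of the bench: an arm that starts there must draw back clear of them before it swings round.
- tin_bottom: flat closed steel tin, 84 (x) x 54 (y) x 26 mm, 0.25 kg nominal, lowest of the column on the riser's deck; origin at the centre of its underside, z up. Its x is close to the riser's x.
- tin_middle: the same kind of tin, standing squarely on the bottom one, its top 52 mm above the deck; origin at the centre of its underside
- tin_loose: the same kind of tin (84 x 54 x 26 mm), lying lid up by itself on the bench to the right of the riser; origin at the centre of its underside, x along its length
- synchro_ring_1: brass-coloured toothed ring 62 mm across, 9 mm high, on the bench in front of the riser; bystander
- bearing_0: ball bearing 52 mm across, 15 mm high, lying on the bench; bystander
- tape_roll: roll of tape 100 mm across, 25 mm high, lying on the bench; bystander

How it is judged (in metres and radians):
On the way, in this order (a step that is already met when the one before it is completed fails the run):
1. the loose tin stands squarely on the column and is let go (horizontal distance between tin_loose and tin_middle below 0.008 m and z of tin_loose in the frame of tin_middle between 0.023 and 0.029 m and angle between the x axis of tin_loose and the x axis of tin_middle, either way round below 0.12 rad and horizontal distance between tin_middle and tin_bottom below 0.008 m and angle between tin_loose's own z axis and vertical below 0.06 rad and distance of tin_bottom from where it was at the start of the episode below 0.02 m and contact force between the fingers and tin_loose below 0.2 N), for 0.2 s.
2. the label holder is held pressed home behind the lip, in front of the column (z of label_flange in the frame of riser between 0.047 and 0.0523 m and x of label_flange in the frame of riser between -0.066 and -0.05 m and y of tin_bottom in the frame of label_holder between -0.012 and 0.012 m and angle between label_holder's own z axis and vertical below 0.12 rad and value of joint strip above 0.0055 m and contact force between the fingers and label_holder above 1 N), for 0.3 s.
At the end, for the whole second after the job is handed in: Third tin on the middle one within 8 mm and 0.12 rad, released; column not moved over 20 mm. Holder upright (0.12 rad) behind the lip, flange over the deck and within 2.3 mm of it (strip pressed over 5.5 mm), centred on the column within 12 mm, fingers still on it (over 1 N) (all of step 1 and all of step 2); the arm keeps its last pose, push and grip.
It fails at once if synchro_ring_1 is moved more than 25 mm (distance of synchro_ring_1 from where it was at the start of the episode above 0.025 m).
It fails at once if bearing_0 is moved more than 25 mm (distance of bearing_0 from where it was at the start of the episode above 0.025 m).
It fails at once if tape_roll is moved more than 25 mm (distance of tape_roll from where it was at the start of the episode above 0.025 m).
It also fails if it takes over 54 s, if anything falls off the work surface, if the arm or the gripper's body presses on something with over 40 N, if the wrist force passes 120 N, or if a joint passes its speed limit or range.

## Working session

There is one attempt and no reset: what is moved stays moved. The work goes in short steps, Python scripts to look and compute and a shell command to move; the robot and the scene stay as the last step left them, time stands still between calls to the robot, and variables do not carry over. Pictures are saved under pics/ and viewed, at most 10 in all, crops included, and the job is handed in when it is done.

```bash
mkdir -p pics; ls
python3 - <<'E'
from plant import *
import cv2,numpy as np
print(state(),pinch_z)
for n in("top","side"):
    p,d=capture(n);cv2.imwrite(f"pics/{n}0.png",p);np.save(f"pics/{n}0.npy",d);print(n,camera_params(n))
print(camera_params("wrist"))
E
```

```text
pics
{'t': 0.0, 'joints': array([ 1.16649418e+00,  5.28468779e-01,  1.43389352e+00,  4.73578548e-06,
        1.18137493e+00, -1.78478069e-01]), 'qvel': array([-6.71908066e-04,  1.51820016e-03,  1.11931060e-03, -8.50781920e-04,
        7.68657057e-04,  1.69536105e-06]), 'joint_efforts': array([-1.34987768e-03, -4.40047896e+01, -1.76588237e+01,  6.31576963e-02,
        5.84440981e-02, -1.78920427e-04]), 'ee_pos': array([139.61130919, 608.46623258, 221.5728113 ]), 'tool_rot': array([-3.13948292e+00, -3.85038543e-04,  2.91576636e+00]), 'contact_force': array([-0.04411099, -0.0988718 , -1.43552791]), 'wrist_torque': array([ 0.02049986, -0.00749139, -0.01495982]), 'grip_force': 0.0, 'grip_width': 86.87030086124648} 18.700000000000003
top {'K': array([[475.74508697,   0.        , 273.40067528],
       [  0.        , 475.74508697, 219.61570107],
       [  0.        ,   0.        ,   1.        ]]), 'eye': array([ 380.93095008,  -88.91243799, 1040.06342828]), 'attitude': array([ 2.12719082e-01,  2.75597478e-04, -1.53340389e+00])}
side {'K': array([[411.97621781,   0.        , 265.15324933],
       [  0.        , 411.97621781, 212.28118845],
       [  0.        ,   0.        ,   1.        ]]), 'eye': array([ 442.44406687, -815.97915935,  571.52403238]), 'attitude': array([ 0.97627166,  0.00373871, -0.21079885])}
{'K': array([[352.14219965,   0.        , 282.10433478],
       [  0.        , 352.14219965, 207.60499914],
       [  0.        ,   0.        ,   1.        ]]), 'tool_from_camera': array([[ 7.13870951e-04,  9.57279021e-01,  2.89164946e-01,
         8.06279412e+01],
       [ 9.99999734e-01, -7.27453207e-04, -6.05020303e-05,
         1.11340179e+00],
       [ 1.52436643e-04,  2.89164912e-01, -9.57279285e-01,
        -1.61730726e+02],
       [ 0.00000000e+00,  0.00000000e+00,  0.00000000e+00,
         1.00000000e+00]])}
```

View pics/top0.png

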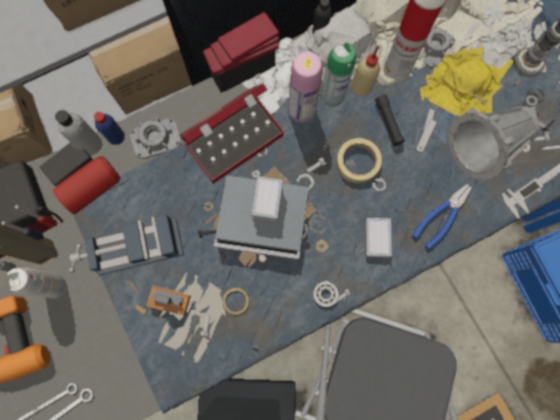

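View pics/side0.png

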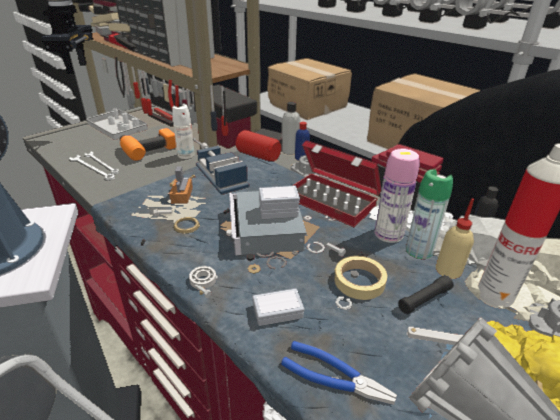

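The top view shows the tin column at about (268,197) on the riser (262,215). The loose tin is at (379,237), the block with the holder at (170,300), the ring at (235,300), the bearing at (326,293) and the tape at (359,160). The side view agrees.

```bash
cat > h.py <<'E'
import numpy as np,cv2
from scipy.spatial.transform import Rotation as R
from plant import *
def cloud(n,d,s=None):
    c=camera_params(n);K=c["K"];v,u=np.mgrid[:420,:560]
    P=np.stack([(u-K[0,2])/K[0,0]*d,-(v-K[1,2])/K[1,1]*d,-d],-1)
    if n=="wrist":
        T=c["tool_from_camera"];P=P@T[:3,:3].T+T[:3,3]
        return P@R.from_euler("xyz",s["tool_rot"]).as_matrix().T+s["ee_pos"]
    return P@R.from_euler("xyz",c["attitude"]).as_matrix().T+c["eye"]
def rect(P,box,z):
    "min-area rectangle of points in (u0,v0,u1,v1) with z in range: centre, sizes, long-axis angle, median z"
    u0,v0,u1,v1=box;Q=P[v0:v1,u0:u1].reshape(-1,3);Q=Q[(Q[:,2]>z[0])&(Q[:,2]<z[1])]
    m=np.median(Q[:,:2],0);Q=Q[np.linalg.norm(Q[:,:2]-m,axis=1)<150]
    b=cv2.boxPoints(cv2.minAreaRect(Q[:,:2].astype(np.float32)))
    e=[b[1]-b[0],b[2]-b[1]];L=[np.linalg.norm(x) for x in e];i=int(np.argmax(L))
    a=np.arctan2(e[i][1],e[i][0]);a=(a+np.pi/2)%np.pi-np.pi/2
    return b.mean(0).round(1),np.round([L[i],L[1-i]],1),round(float(a),3),round(float(np.median(Q[:,2])),1),len(Q)
E
python3 - <<'E'
from h import *
d=np.load("pics/top0.npy");P=cloud("top",d)
for n,b,z in[("loose",(355,205,405,270),(17,35)),("col",(245,165,295,230),(93,112)),("deck",(205,165,320,265),(43,58)),
 ("blk",(135,275,205,330),(22,38)),("holder",(135,275,205,330),(60,95)),("holdercard",(135,275,205,330),(45,95)),
 ("ring",(210,280,260,325),(4,20)),("bear",(305,275,340,312),(8,25)),("tape",(325,130,395,190),(15,35))]:
    print(n,rect(P,b,z))
p=cv2.imread("pics/top0.png");cv2.imwrite("pics/c1.png",cv2.resize(p[130:330,130:410],(784,560),interpolation=cv2.INTER_CUBIC))
print(P[350:352,215:217])
E
```

```text
loose (array([ 571.1, -310.3], dtype=float32), array([84.1, 55.3], dtype=float32), 0.004, 25.8, 975)
col (array([631., -66.], dtype=float32), array([85.2, 54.1], dtype=float32), -0.113, 102.0, 1058)
deck (array([603.1, -54.9], dtype=float32), array([180.2, 158.1], dtype=float32), 1.461, 49.8, 4616)
blk (array([418.7, 135. ], dtype=float32), array([81., 44.], dtype=float32), 1.356, 30.2, 578)
holder (array([418.7, 134.5], dtype=float32), array([25.7, 14.7], dtype=float32), 1.368, 81.2, 111)
holdercard (array([418.8, 135.1], dtype=float32), array([60.9, 14.7], dtype=float32), 1.368, 79.6, 162)
ring (array([421. ,  -3.2], dtype=float32), array([106.1,  93.2], dtype=float32), -1.533, 5.6, 353)
bear (array([ 449.1, -195.4], dtype=float32), array([60.2, 51.5], dtype=float32), 0.524, 13.7, 400)
tape (array([ 764.2, -283.5], dtype=float32), array([164.8,  96.5], dtype=float32), -0.753, 23.7, 731)
[[[319.44118461  32.24023364   2.04121772]
  [319.51647996  30.140955     1.98161846]]

 [[317.23222334  32.4498547   -0.8611126 ]
  [317.49589924  29.99261049   2.16034564]]]
```

View pics/c1.png

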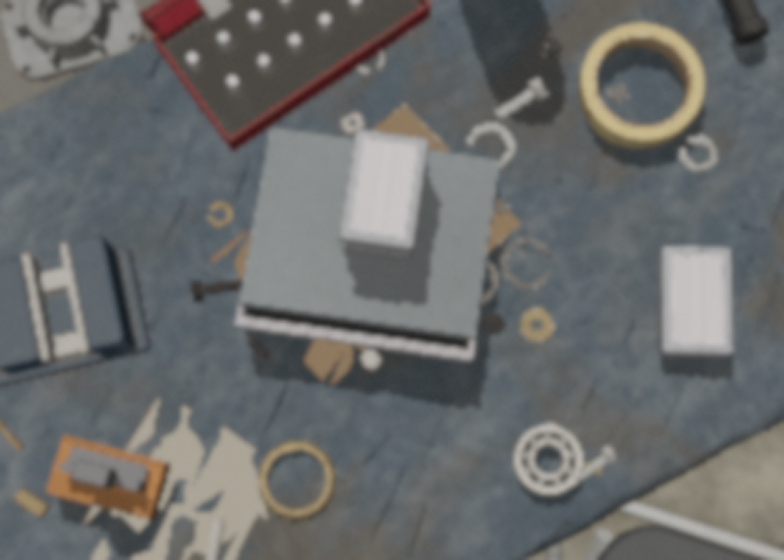

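```bash
python3 - <<'E'
from h import *
P=cloud("top",np.load("pics/top0.npy"));Q=P[275:330,135:205].reshape(-1,3)
c=np.array([418.7,134.7]);a=-0.203;L=(Q[:,:2]-c)@np.array([[np.cos(a),-np.sin(a)],[np.sin(a),np.cos(a)]])
for lo,hi in((34,42),(45,56),(60,90)):
    m=(Q[:,2]>lo)&(Q[:,2]<hi)&(abs(L[:,0])<22)&(abs(L[:,1])<40);print(lo,hi,m.sum(),np.percentile(L[m],[5,50,95],axis=0).round(1).tolist())
E
python3 -m jog '[87,0,-1,0,0, 87,0,-1,0,0, 87,0,-1,0,0, 87,0,-1,0,0, 87,0,-1,0,0, 87,0,0,0,-0.72, 87,0,0,0,-0.72, 87,0,0,0,-0.72]'
```

```text
34 42 155 [[2.2, -28.2], [10.4, -4.5], [15.3, 27.4]]
45 56 49 [[-3.3, -28.9], [-0.4, -15.6], [2.6, 28.8]]
60 90 111 [[-6.3, -12.7], [0.3, -2.8], [6.9, 11.5]]
t: 0.77
ee_pos: [94.7, 413.1, 222.5]
tool_rot: [-3.141, -0.0, -3.138]
contact_force: [0.3, 0.0, -0.6]
grip_width: 87.0
grip_force: 0.0
```

```bash
python3 -m jog '[87,-0.7,-0.53,0,0, 87,-0.7,-0.53,0,0, 87,-0.7,-0.53,0,0, 87,-0.7,-0.53,0,0, 87,-0.7,-0.53,0,0, 87,-0.7,-0.53,0,0, 87,-0.7,-0.53,0,0, 87,-0.7,-0.53,0,0, 87,-0.7,-0.53,0,0, 87,-0.7,-0.53,0,0, 87,-0.7,-0.53,0,0, 87,-0.7,-0.53,0,0]'; python3 -m jog '[87,-0.3,-0.9,0,0, 87,-0.3,-0.9,0,0, 87,-0.3,-0.9,0,0, 87,-0.3,-0.9,0,0, 87,-0.3,-0.9,0,0, 87,-0.3,-0.9,0,0, 87,-0.3,-0.9,0,0, 87,-0.3,-0.9,0,0, 87,-0.3,-0.9,0,0, 87,-0.3,-0.9,0,0, 87,-0.3,-0.9,0,0, 87,-0.2,-0.9,0,0, 87,0,-0.5,0,0]'
```

```text
t: 1.77
ee_pos: [432.1, 158.5, 222.3]
tool_rot: [3.142, -0.001, 3.141]
contact_force: [1.0, 0.8, -0.1]
grip_width: 87.2
grip_force: 0.0
t: 2.85
ee_pos: [572.7, -296.6, 222.0]
tool_rot: [-3.139, 0.002, 3.14]
contact_force: [0.6, -0.3, 0.1]
grip_width: 86.9
grip_force: 0.0
```

Now a closer look with the wrist camera before descending.

```bash
python3 -m jog '[87,0,0,0,0,87,0,0,0,0,87,0,0,0,0]'
python3 - <<'E'
from h import *
s=state();p,d=capture("wrist");cv2.imwrite("pics/w1.png",p);P=cloud("wrist",d,s)
print(s["ee_pos"].round(1),s["tool_rot"].round(3));
m=(P[...,2]>18)&(P[...,2]<35)&(abs(P[...,0]-571)<70)&(abs(P[...,1]+310)<60)&(d>0)
Q=P.copy();Q[~m]=-999
print(rect(Q,(0,0,560,420),(15,35)))
E
```

```text
t: 3.1
ee_pos: [570.7, -290.8, 221.9]
tool_rot: [3.14, -0.002, -3.141]
contact_force: [0.4, -0.4, -1.5]
grip_width: 87.1
grip_force: 0.0
[ 570.7 -290.8  221.9] [ 3.140e+00 -2.000e-03 -3.141e+00]
(array([ 571.1, -308.5], dtype=float32), array([83.4, 53.1], dtype=float32), 0.006, 25.6, 4024)
```

View pics/w1.png

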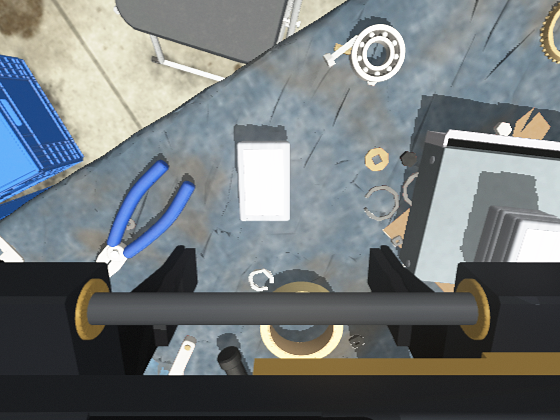

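```bash
python3 -m jog '[87,0,-0.46,0.5,0, 87,0,0,0.9,0, 87,0,0,0.9,0, 87,0,0,0.9,0, 87,0,0,0.9,0, 87,0,0,0.5,0, 87,0,0,0.4,0, 87,0,0,0.3,0, 87,0,0,0,0, 87,0,0,0,0]'
```

```text
t: 3.98
ee_pos: [571.5, -309.4, 10.6]
tool_rot: [3.141, -0.001, -3.14]
contact_force: [-0.1, -0.0, 0.3]
grip_width: 87.3
grip_force: 0.0
```

```bash
python3 -m jog '[87,0,0,0.15,0, 45,0,0,0,0, 45,0,0,0,0, 45,0,0,0,0, 45,0,0,0,0, 45,0,0,0,0, 45,0,0,0,0]'
```

```text
t: 4.57
ee_pos: [571.5, -310.5, 4.9]
tool_rot: [-3.141, 0.0, -3.141]
contact_force: [-0.1, 1.6, 1.1]
grip_width: 54.8
grip_force: 1.4
```

```bash
python3 -m jog '[40,0,0,0,0, 40,0,0,0,0, 40,0,0,0,0, 40,0,0,-0.3,0, 40,0,0,-0.6,0, 40,0,0,-0.9,0, 40,0,0,-0.9,0, 40,0,0,-0.9,0, 40,0,0,-0.9,0, 40,0,0,0,0, 40,0,0,0,0]'
```

```text
t: 5.48
ee_pos: [572.6, -311.4, 187.8]
tool_rot: [-3.138, 0.005, -3.141]
contact_force: [0.2, 0.3, -2.2]
grip_width: 54.2
grip_force: 30.0
```

```bash
python3 - <<'E'
from h import *
d=np.load("pics/side0.npy");P=cloud("side",d)
for n,b,z in[("col",(240,170,320,240),(94,110)),("loose",(240,280,315,330),(18,32)),("deck",(200,170,330,270),(44,56))]: print(n,rect(P,b,z))
E
python3 -m jog '[40,-0.14,0.6,0,0.27, 40,-0.22,0.9,0,0.27, 40,-0.22,0.9,0,0.27,40,-0.22,0.9,0,0.27, 40,0,0,0,0,40,0,0,0,0]'
```

```text
col (array([630.9, -67.3], dtype=float32), array([83.2, 58.1], dtype=float32), -0.105, 102.1, 581)
loose (array([ 571.4, -311.6], dtype=float32), array([83.7, 55.6], dtype=float32), 0.023, 26.3, 1146)
deck (array([603. , -56.9], dtype=float32), array([183.3, 157.4], dtype=float32), 1.455, 50.2, 2072)
t: 5.98
ee_pos: [608.1, -177.0, 182.1]
tool_rot: [3.14, -0.005, 3.033]
contact_force: [0.3, -0.2, -2.7]
grip_width: 54.0
grip_force: 30.0
```

```bash
python3 -m jog '[40,0,0,0,0,40,0,0,0,0]'
python3 - <<'E'
from h import *
s=state();p,d=capture("wrist");P=cloud("wrist",d,s);cv2.imwrite("pics/w2.png",p)
print(s["ee_pos"].round(1),s["tool_rot"].round(3));
m=(P[...,2]>95)&(P[...,2]<110)&(abs(P[...,0]-631)<60)&(abs(P[...,1]+66)<45)&(d>0)
Q=P.copy();Q[~m]=-999
print(rect(Q,(0,0,560,420),(90,120)))
M=R.from_euler("xyz",s["tool_rot"]).as_matrix()
print("delta units",(M.T@(np.array([631,-66.3,150])-s["ee_pos"])/40).round(2))
E
```

```text
t: 6.15
ee_pos: [608.5, -180.9, 183.3]
tool_rot: [3.141, -0.002, 3.028]
contact_force: [0.9, 0.7, -2.5]
grip_width: 53.5
grip_force: 30.0
[ 608.5 -180.9  183.3] [ 3.141e+00 -2.000e-03  3.028e+00]
(array([623.9, -63.8], dtype=float32), array([71.3, 54.3], dtype=float32), -0.107, 101.6, 6816)
delta units [-0.24  2.91  0.83]
```

View pics/w2.png

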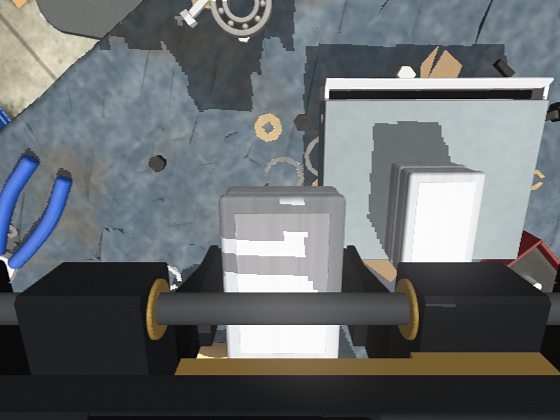

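```bash
python3 -m jog '[40,-0.06,0.6,0,0, 40,-0.06,0.8,0,0, 40,-0.06,0.8,0,0, 40,-0.06,0.7,0,0, 40,0,0,0.5,0, 40,0,0,0.6,0, 40,0,0,0.4,0, 40,0,0,0,0, 40,0,0,0,0, 40,0,0,0,0, 40,0,0,0,0]'; python3 -c "
from plant import *
for i in range(4):
  s=state();print(s['ee_pos'].round(1),s['tool_rot'].round(3),s['contact_force'].round(1));capture('top')"
```

```text
t: 7.12
ee_pos: [633.1, -67.0, 126.0]
tool_rot: [-3.141, 0.003, 3.028]
contact_force: [-0.4, -0.5, -2.2]
grip_width: 53.6
grip_force: 30.0
[633.1 -67.  126. ] [-3.141e+00  3.000e-03  3.028e+00] [-0.4 -0.5 -2.2]
[633.  -66.8 126.1] [-3.141e+00  3.000e-03  3.028e+00] [ 0.1 -0.6 -1.4]
[632.9 -66.6 126. ] [-3.141e+00  3.000e-03  3.028e+00] [ 0.4 -0.5 -2.3]
[632.7 -66.4 125.8] [-3.141e+00  2.000e-03  3.028e+00] [ 0.2  1.2 -2.7]
```

```bash
python3 -m jog '[40,0.04,0,0.25,0, 40,0,0,0.15,0, 40,0,0,0,0, 40,0,0,0,0]';python3 -m jog '[40,0,0,0.04,0, 40,0,0,0.02,0, 40,0,0,0,0]'
```

```text
t: 7.65
ee_pos: [629.8, -65.5, 107.7]
tool_rot: [3.141, -0.002, 3.029]
contact_force: [0.5, -0.0, -2.3]
grip_width: 53.4
grip_force: 30.0
t: 7.9
ee_pos: [630.4, -65.7, 106.9]
tool_rot: [3.142, 0.0, 3.029]
contact_force: [-1.5, 0.4, 2.4]
grip_width: 54.0
grip_force: 30.0
```

```bash
python3 -m jog '[60,0,0,0,0, 75,0,0,0,0, 87,0,0,0,0, 87,0,0,0,0,87,0,0,0,0, 87,0,0,-0.2,0, 87,0,0,-0.6,0, 87,0,0,-0.9,0, 87,0,0,-0.9,0, 87,0,0,-0.4,0, 87,0,0,0,0]'
python3 - <<'E'
from h import *
for i in range(2): s=state();print(s["ee_pos"].round(1),s["tool_rot"].round(3));p,d=capture("side")
P=cloud("side",d)
print(rect(P,(235,140,320,240),(118,135)));cv2.imwrite("pics/s2.png",cv2.resize(p[100:300,150:400],(750,600)))
E
```

```text
t: 8.82
ee_pos: [633.6, -66.5, 232.2]
tool_rot: [-3.14, 0.011, 3.029]
contact_force: [-0.6, 0.2, 0.0]
grip_width: 87.3
grip_force: 0.0
[633.6 -66.5 232.2] [-3.14   0.011  3.029]
[632.  -66.1 229.3] [-3.141  0.006  3.029]
(array([630.1, -68.1], dtype=float32), array([83.6, 58.1], dtype=float32), -0.098, 128.1, 611)
```

View pics/s2.png

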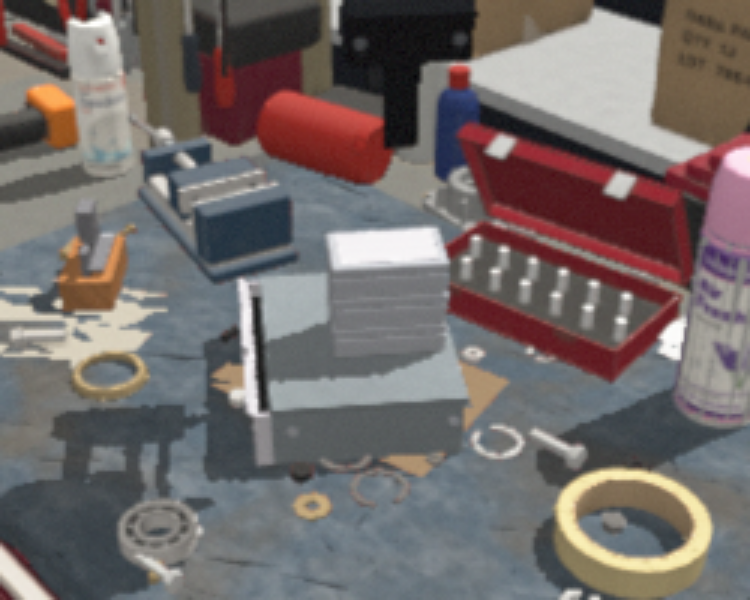

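```bash
python3 -m jog '[87,0.3,0.22,0,0, 87,0.7,0.52,0,0, 87,0.7,0.53,0,0, 87,0.7,0.53,0,0, 87,0.7,0.53,0,0, 87,0.7,0.53,0,0, 87,0.7,0.53,0,0, 87,0.7,0.53,0,0, 87,0.5,0.35,0,0, 87,0.26,0.2,0,0, 87,0,0,0,0.86, 87,0,0,0,0,87,0,0,0,0,87,0,0,0,0]'
python3 - <<'E'
from h import *
s=state();p,d=capture("wrist");P=cloud("wrist",d,s);cv2.imwrite("pics/w3.png",p)
print(s["ee_pos"].round(1),s["tool_rot"].round(3))
def f(z0,z1,r):
    m=(P[...,2]>z0)&(P[...,2]<z1)&(np.hypot(P[...,0]-419,P[...,1]-135)<r)&(d>0);Q=P.copy();Q[~m]=-999
    print(rect(Q,(0,0,560,420),(z0,z1)))
f(70,95,40);f(22,34,60);f(46,95,50);f(34,42,45)
E
```

```text
t: 10.08
ee_pos: [414.3, 138.3, 225.7]
tool_rot: [-3.141, -0.0, 2.94]
contact_force: [-0.1, -0.5, 0.3]
grip_width: 87.2
grip_force: 0.0
[414.3 138.3 225.7] [-3.141 -0.     2.94 ]
(array([417.7, 137.2], dtype=float32), array([24.9, 14.2], dtype=float32), 1.39, 81.3, 491)
(array([418.6, 137. ], dtype=float32), array([80., 45.], dtype=float32), 1.356, 29.5, 2034)
(array([417.8, 137.2], dtype=float32), array([59.9, 14.3], dtype=float32), 1.366, 78.5, 833)
(array([424.1, 135.7], dtype=float32), array([59.9, 19.8], dtype=float32), 1.347, 37.7, 347)
```

View pics/w3.png

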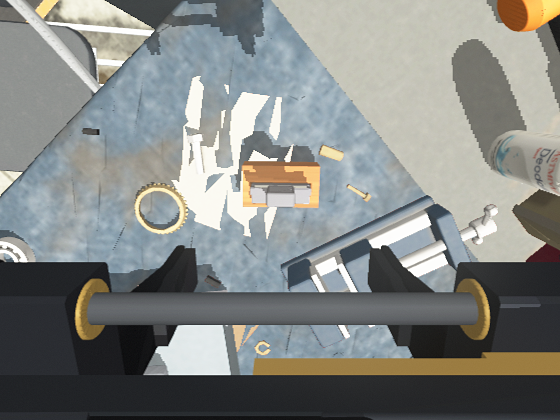

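```bash
python3 -m jog '[60,-0.11,-0.04,0.4,0, 60,0,0,0.8,0, 60,0,0,0.9,0, 60,0,0,0.9,0, 60,0,0,0.6,0, 60,0,0,0.3,0, 60,0,0,0,0, 60,0,0,0,0, 60,0,0,0,0]'
```

```text
t: 10.88
ee_pos: [418.6, 136.1, 70.6]
tool_rot: [3.141, 0.001, 2.939]
contact_force: [0.3, 0.0, 0.3]
grip_width: 60.1
grip_force: 0.0
```

```bash
python3 -m jog '[60,0,0,0.25,0, 60,0,0,0.12,0, 60,0,0,0,0, 60,0,0,0,0]';  python3 -m jog '[35,0,0,0,0, 15,0,0,0,0, 10,0,0,0,0, 10,0,0,0,0, 10,0,0,0,0, 10,0,0,0,0, 10,0,0,0,0, 10,0,0,0,0]'
```

```text
t: 11.22
ee_pos: [418.0, 136.3, 56.0]
tool_rot: [3.141, 0.001, 2.939]
contact_force: [-0.1, -0.9, -0.3]
grip_width: 60.4
grip_force: 0.0
t: 11.88
ee_pos: [417.6, 136.3, 55.3]
tool_rot: [-3.142, -0.0, 2.939]
contact_force: [0.1, -0.4, 0.5]
grip_width: 25.6
grip_force: 30.0
```

```bash
python3 -m jog '[10,0,0,-0.2,0, 10,0,0,-0.4,0, 10,0,0,-0.6,0, 10,0,0,-0.7,0, 10,0,0,-0.7,0, 10,0,0,-0.6,0, 10,0,0,-0.2,0, 10,-0.3,-0.1,0,0, 10,-0.6,-0.2,0,0, 10,-0.7,-0.22,0,0, 10,-0.7,-0.22,0,0, 10,-0.4,-0.12,0,0, 10,-0.23,-0.1,0,-0.47, 10,0,0,0,-0.4, 10,0,0,0,0, 10,0,0,0,0, 10,0,0,0,0, 10,0,0,0,0]'
python3 - <<'E'
from h import *
s=state();p,d=capture("wrist");np.save("pics/w4.npy",d);cv2.imwrite("pics/w4.png",p);P=cloud("wrist",d,s)
print(s["ee_pos"].round(1),s["tool_rot"].round(3),s["grip_width"],s["grip_force"])
T=cloud("top",np.load("pics/top0.npy"))
a=-.112;x=np.array([np.cos(a),np.sin(a)]);y=np.array([-x[1],x[0]]);o=np.array([612,-56.9])
for n,C,dd in(("wrist",P,d),("top",T,np.ones(1))):
    L=np.stack([(C[...,:2]-o)@x,(C[...,:2]-o)@y],-1).reshape(-1,2);z=C[...,2].ravel()
    for y0,y1 in((-60,-30),(20,50),(55,80)):
        m=(L[:,1]>y0)&(L[:,1]<y1)&(z<60)&(z>-5)
        print(n,y0,[(b,int(np.median(z[m&(abs(L[:,0]-b-.75)<.75)]))) if (m&(abs(L[:,0]-b-.75)<.75)).any() else b for b in np.arange(-94,-58,1.5)])
    m=(abs(z-50)<5)&(abs(L[:,0])<60)&(abs(L[:,1])<110);print("y edges",np.percentile(L[m,1],[.3,99.7]))
    m=(abs(z-50)<5)&(abs(L[:,1])<80)&(abs(L[:,0])<100);print("x edges",np.percentile(L[m,0],[.3,99.7]))
E
```

```text
t: 13.38
ee_pos: [524.1, 75.2, 190.7]
tool_rot: [-3.141, -0.001, 3.03]
contact_force: [0.1, -0.1, -1.3]
grip_width: 25.7
grip_force: 30.0
[524.1  75.2 190.7] [-3.141e+00 -1.000e-03  3.030e+00] 25.650274958935604 29.99979440588504
wrist -60 [(np.float64(-94.0), 0), (np.float64(-92.5), 0), (np.float64(-91.0), 0), (np.float64(-89.5), 0), (np.float64(-88.0), 48), (np.float64(-86.5), 47), (np.float64(-85.0), 14), (np.float64(-83.5), 19), (np.float64(-82.0), 44), np.float64(-80.5), (np.float64(-79.0), 35), (np.float64(-77.5), 33), (np.float64(-76.0), 33), (np.float64(-74.5), 33), (np.float64(-73.0), 38), (np.float64(-71.5), 42), (np.float64(-70.0), 49), (np.float64(-68.5), 49), (np.float64(-67.0), 49), (np.float64(-65.5), 50), (np.float64(-64.0), 49), (np.float64(-62.5), 49), (np.float64(-61.0), 49), (np.float64(-59.5), 49)]
wrist 20 [(np.float64(-94.0), 0), (np.float64(-92.5), 0), (np.float64(-91.0), 0), (np.float64(-89.5), 1), (np.float64(-88.0), 48), (np.float64(-86.5), 2), (np.float64(-85.0), 18), (np.float64(-83.5), 21), (np.float64(-82.0), 44), np.float64(-80.5), (np.float64(-79.0), 
[... 2178 characters left out ...]
 (np.float64(-59.5), 49)]
top 55 [(np.float64(-94.0), 3), (np.float64(-92.5), 1), (np.float64(-91.0), 1), (np.float64(-89.5), 2), (np.float64(-88.0), 48), (np.float64(-86.5), 4), (np.float64(-85.0), 15), (np.float64(-83.5), 45), (np.float64(-82.0), 45), (np.float64(-80.5), 42), (np.float64(-79.0), 34), (np.float64(-77.5), 34), (np.float64(-76.0), 34), (np.float64(-74.5), 33), (np.float64(-73.0), 34), (np.float64(-71.5), 41), (np.float64(-70.0), 49), (np.float64(-68.5), 50), (np.float64(-67.0), 48), (np.float64(-65.5), 49), (np.float64(-64.0), 50), (np.float64(-62.5), 50), (np.float64(-61.0), 50), (np.float64(-59.5), 49)]
y edges [-88.63784265  90.39478375]
x edges [-87.68646315  68.29129661]
```

View pics/w4.png

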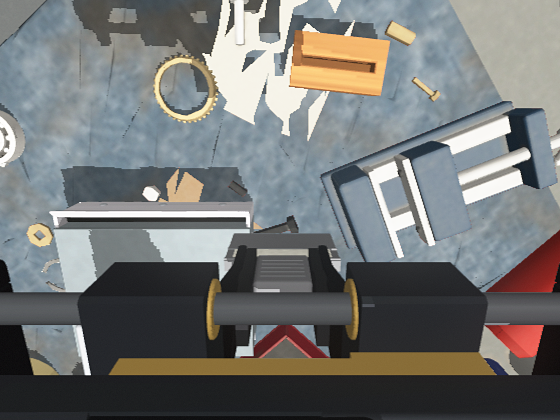

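Run:
```python
from h import *
s=state();d=np.load("pics/w4.npy")
P=cloud("wrist",d,s);M=R.from_euler("xyz",s["tool_rot"]).as_matrix();T=(P-s["ee_pos"])@M
m=(abs(T[...,1])<34)&(abs(T[...,0])<25)&(T[...,2]>-28)&(T[...,2]<50)&(d>0);Q=T[m]
for z0 in range(-28,50,3):
    q=Q[(Q[:,2]>=z0)&(Q[:,2]<z0+3)]
    if len(q)>3: print(z0,len(q),np.percentile(q[:,0],[2,50,98]).round(1),np.percentile(q[:,1],[2,98]).round(1))
tgt=np.array([537.2,-55.4,s["ee_pos"][2]]);print((M.T@(tgt-s["ee_pos"])/40).round(3))
```

```text
-28 814 [ 1.6  4.9 12.3] [-18.8  22.1]
-25 442 [ 2.1  6.6 12.4] [-19.6  22.4]
-22 329 [ 5.6  6.9 12.5] [-19.3  22.2]
-19 345 [ 5.5  6.9 12.4] [-19.1  22.3]
-16 254 [ 5.7  6.9 12.4] [-19.3  21.7]
-13 267 [ 5.5  7.1 12.7] [-19.7  22.6]
-10 263 [ 5.6  6.8 12.5] [-19.1  22.1]
-7 272 [ 5.5  6.9 12.5] [-19.   22.2]
-4 197 [ 5.6  6.9 12.4] [-19.3  22.3]
-1 158 [ 5.4  6.3 12.2] [-18.6  21.5]
2 205 [-3.2  0.9  5.4] [-28.3  31.2]
5 33 [0.1 2.9 3.4] [-27.4  31.3]
8 105 [2.  2.7 3.3] [-28.   30.8]
11 155 [2.  2.7 3.4] [-28.   30.4]
14 173 [1.9 2.7 3.6] [-27.4  30.3]
17 192 [2.  3.1 3.7] [-28.   30.7]
20 88 [2.  2.3 2.8] [-27.8  30.2]
23 198 [1.8 2.3 2.7] [-27.3  29.9]
26 216 [1.7 2.3 2.8] [-27.3  29.6]
29 183 [1.7 2.2 2.7] [-27.3  30.4]
32 192 [1.7 2.2 2.7] [-27.6  29.8]
35 176 [1.7 2.2 2.7] [-27.2  29.3]
38 172 [1.7 2.2 2.6] [-27.8  30.2]
41 142 [1.6 2.1 2.7] [-27.4  29. ]
44 11 [1.4 1.7 1.8] [-12.4  22.2]
[-6.87e-01 -3.21e+00 -1.00e-03]
```

```bash
python3 -m jog '[10,-0.1,-0.4,0,0, 10,-0.15,-0.7,0,0, 10,-0.15,-0.8,0,0, 10,-0.15,-0.7,0,0, 10,-0.1,-0.4,0,0, 10,-0.02,-0.21,0,0, 10,0,0,0.3,0, 10,0,0,0.6,0, 10,0,0,0.6,0, 10,0,0,0.4,0, 10,0,0,0.2,0, 10,0,0,0,0, 10,0,0,0,0, 10,0,0,0,0]'
python3 - <<'E'
from h import *
A=[]
for i in range(4): s=state();A.append(s["ee_pos"]);capture("top")
e=np.mean(A,0);print(np.round(A,1),s["tool_rot"].round(3));M=R.from_euler("xyz",s["tool_rot"]).as_matrix()
print("to target mm",(M.T@(np.array([536.7,-55.4,70.5])-e)).round(2))
E
```

```text
t: 14.6
ee_pos: [537.8, -55.4, 108.4]
tool_rot: [-3.141, 0.002, 3.03]
contact_force: [1.8, 0.5, 0.3]
grip_width: 25.7
grip_force: 30.0
[[537.8 -55.4 108.4]
 [538.  -55.5 108.6]
 [537.9 -55.6 108.6]
 [537.8 -55.6 108.5]] [-3.141e+00  2.000e-03  3.030e+00]
to target mm [1.28e+00 2.00e-02 3.80e+01]
```

```bash
python3 -m jog '[10,0.03,0,0.1,0, 10,0,0,0.15,0, 10,0,0,0.1,0, 10,0,0,0,0, 10,0,0,0,0]'; python3 -m jog '[10,0,0,0.1,0, 10,0,0,0.1,0, 10,0,0,0,0, 10,0,0,0,0]'
```

```text
t: 15.22
ee_pos: [535.4, -55.3, 92.7]
tool_rot: [3.141, -0.001, 3.03]
contact_force: [0.2, 0.2, -1.0]
grip_width: 25.9
grip_force: 30.0
t: 15.55
ee_pos: [535.6, -55.3, 85.0]
tool_rot: [3.141, -0.001, 3.03]
contact_force: [0.3, 0.5, -0.5]
grip_width: 25.9
grip_force: 30.0
```

```bash
python3 -m jog '[10,-0.03,0,0,0, 10,0,0,0.1,0, 10,0,0,0.06,0, 10,0,0,0,0, 10,0,0,0,0]'; python3 -m jog '[10,0,0,0.05,0, 10,0,0,0.05,0, 10,0,0,0,0, 10,0,0,0,0]'
```

```text
t: 15.97
ee_pos: [536.5, -55.3, 78.7]
tool_rot: [3.141, -0.001, 3.03]
contact_force: [-2.5, -0.2, 0.4]
grip_width: 25.8
grip_force: 30.0
t: 16.3
ee_pos: [536.5, -55.4, 75.0]
tool_rot: [3.142, -0.001, 3.03]
contact_force: [-4.0, -0.0, 2.7]
grip_width: 25.6
grip_force: 30.0
```

```bash
python3 -m jog '[10,0.02,0,0.04,0, 10,0,0,0.04,0, 10,0,0,0,0, 10,0,0,0,0]'; python3 -m jog '[10,0,0,0.03,0, 10,0,0,0.02,0, 10,0,0,0,0, 10,0,0,0,0]'
```

```text
t: 16.63
ee_pos: [536.4, -55.4, 72.1]
tool_rot: [3.142, 0.001, 3.03]
contact_force: [-2.8, -0.2, 5.9]
grip_width: 25.9
grip_force: 30.0
t: 16.97
ee_pos: [536.5, -55.5, 71.2]
tool_rot: [-3.141, 0.001, 3.03]
contact_force: [-5.1, 0.2, 13.2]
grip_width: 25.5
grip_force: 30.0
```

```bash
python3 -m jog '[10,0,0,0.02,0, 10,0,0,0,0, 10,0,0,0,0]'
python3 - <<'E'
from h import *
p,d=capture("side");cv2.imwrite("pics/s3.png",cv2.resize(p[130:280,170:340],(680,600)))
P=cloud("side",d);print(rect(P,(235,140,320,240),(118,135)))
t,dt=capture("top")
a=-.112;x=np.array([np.cos(a),np.sin(a)]);y=np.array([-x[1],x[0]]);o=np.array([612,-56.9])
for C in (P,cloud("top",dt)):
    L=np.stack([(C[...,:2]-o)@x,(C[...,:2]-o)@y],-1)
    m=(L[...,0]>-69)&(L[...,0]<-60)&(abs(L[...,1]+7)<34)&(C[...,2]<60)&(C[...,2]>45);print(m.sum(),np.percentile(C[...,2][m],[5,50,95]) if m.any() else 0, np.percentile(L[...,1][m],[5,95]) if m.any() else 0)
E
```

```text
t: 17.22
ee_pos: [536.5, -55.5, 71.2]
tool_rot: [-3.141, 0.001, 3.03]
contact_force: [-5.7, 0.8, 18.4]
grip_width: 25.4
grip_force: 30.0
(array([630.2, -68. ], dtype=float32), array([83.3, 56.6], dtype=float32), -0.114, 128.1, 616)
53 [50.8265374  54.18651395 55.94618231] [-39.54596141  15.51098288]
0 0 0
```

View pics/s3.png

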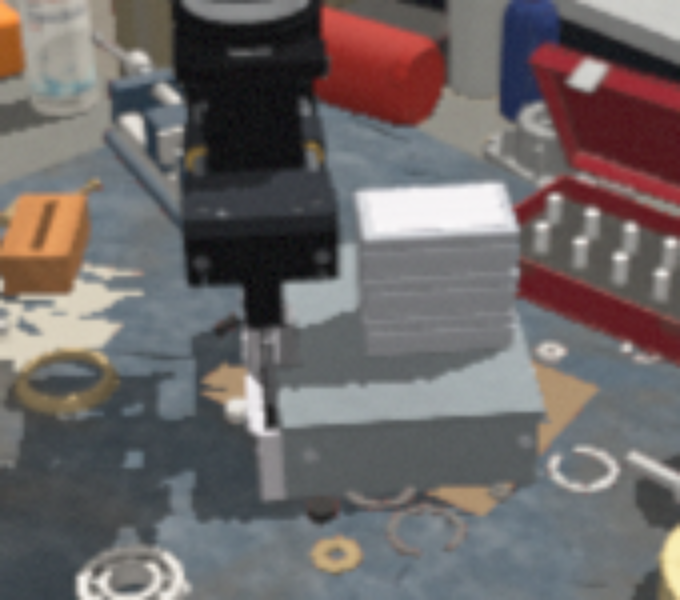

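The picture shows the holder (265,350) seated behind the lip, with the column (440,270) intact. The flange top measures 54 mm, so the flange rests on the deck, and extra push no longer lowers the tool.

```bash
python3 -m jog '[10,0,0,0,0, 10,0,0,0,0, 10,0,0,0,0, 10,0,0,0,0, 10,0,0,0,0, 10,0,0,0,0]' && python3 -c "
from plant import *
print(close_job())"
```

```text
t: 17.82
ee_pos: [536.5, -55.5, 71.2]
tool_rot: [-3.141, 0.001, 3.03]
contact_force: [-5.5, 0.4, 18.7]
grip_width: 25.6
grip_force: 30.0
the job is handed in; nothing more can be done
None
```

The job is handed in (no verdict was returned): the third tin stands squarely on the column, released, and the gripper is still holding the label holder pressed home behind the lip in front of it, at 17.8 s of the 54 s allowed; I never touched the brass ring, the bearing or the tape roll.

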